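# Clamp the belt tensioner in its nest, wind its arm to the stop and hold it

### The job

On the bench jig, swing the toggle clamp's blue handle up and over centre until it locks, so that its rubber cap holds the belt tensioner down in its nest, and let go of it. Then swing the tensioner's idler arm (the aluminium arm with the orange wheel) clockwise as seen from above, against its spring, until it is hard on its stop, and finish while still holding it there with the fingers, so that I can slip in the locking pin. Leave the tape, the tin, the spanner and the locking pin where they are.

Things in the scene. Friction and masses are not known exactly. Their poses are not given: they have to be found in the camera images.
- jig: Service jig, fixed to the bench: dark steel plate 150 x 320 x 15 mm (its x, y, z). Origin: centre of the plate's underside, on the bench. In its frame the tensioner's nest (eight steel pins 16 mm high) is at y = +70 mm and the toggle clamp's stand at y = -86 mm. The clamp's handle and bar swing in the jig's y-z plane (x = 0).
- clamp_pivot (a point): Axis about which the clamp's handle turns (the axis is parallel to the jig's x): in the jig's frame (0, -112, 40) mm.
- clamp_grip (a point): Point to grip on the clamp handle's blue grip (a round bar 18 mm thick, 78 mm long): on its axis, 105 mm from clamp_pivot, 22 mm short of the handle's end. At the start the handle leans back, towards the jig's -y, 68 degrees from upright, free on both sides. It moves on an arc about clamp_pivot, up and towards the jig's +y; pinch it across the jig's x and tilt with it, or push it.
- clamp_handle (a joint): Toggle clamp handle, rad: 0 = fully open (leaning back 68 degrees, the bar standing up), 1.187 = upright, dead centre, 1.257 = over centre against its end stop, locked. Between these it drives the bar down through a link. It swings freely at first, then needs up to about 10 N at the grip just before dead centre; if let go well before dead centre it falls open again, past dead centre it stays.
- clamp_cap: Black rubber cap, 20 mm across, on the spindle at the end of the clamp's bar; it gives like a stiff spring. Locked, it stands on the tensioner's tab at (0, 8, 25) mm in the jig's frame. Origin: its underside.
- tensioner_foot (a point): Centre of the tensioner's underside, straight under its arm pivot. The tensioner is loose (about 0.7 kg), with about 1 mm play between the pins: a grey cast flange 80 x 80 x 10 mm with a tab 44 mm wide towards the clamp, a round spring housing 60 mm across up to 40 mm, and the aluminium arm on top.
- tensioner: The tensioner's cast body with the arm and wheel it carries; same origin and axes as tensioner_foot, z up, axes parallel to the jig's while it sits in the nest.
- nest (a point): Where tensioner_foot belongs: centre of the nest, on the plate's top, (0, 70, 15) mm in the jig's frame.
- idler_pivot (a point): Point on the upright axis about which the idler arm turns, at the mid-height of the wheel, 69 mm above the tensioner's foot (84 mm above the bench).
- wheel_center (a point): Centre of the orange idler wheel (half-way up): 56 mm across, 22 mm high, turning freely on its own upright axis, 85 mm from idler_pivot; its top is 95 mm above the bench. The arm under it is 26 mm wide (30 mm round end) and 14 mm thick, its top 2 mm below the wheel. There is free room of 40 mm on either side of the wheel along its path.
- idler_arm (a joint): Winding angle of the idler arm, rad: 0 = at rest on the rest lug, 1.13 = on the hard stop. Winding is clockwise seen from above: in the jig's frame the wheel goes from direction 125 degrees (from +x towards +y, about idler_pivot) at rest to 60 degrees on the stop. The spring pushes back to 0: about 4 N at the wheel at rest, 11 N on the stop.
- tape_roll_center (a point): Roll of blue tape lying flat, 100 mm across, 25 mm high; leave alone. The point is at its centre.
- grease_tin_center (a point): Green grease tin, 64 mm across, 60 mm high, standing; leave alone. The point is at its centre.
- spanner_center (a point): Steel spanner 160 mm long lying on the bench on the robot's side of the jig; leave alone. The point is at its middle.
- lock_pin_center (a point): Steel locking pin 8 mm thick, about 90 mm long with its brass ring, lying on the bench beyond the nest end of the jig; leave alone. The point is on the pin.

How it is judged:
By the outcome, as a careful person would: the job done as asked, in the order asked, and still so for the second after the job is handed in, while the arm keeps its last pose, push and grip.
It also fails if it takes over 48 s, if anything falls off the work surface, if the arm or the gripper's body presses on something with over 40 N, if the wrist force passes 120 N, or if a joint passes its speed limit or range.

### The arm

A 6-joint arm with a two-finger parallel gripper is mounted at the origin on the work surface. World frame = base frame: x ahead of the robot, y to its left, z up, the work surface at z = 0. Lengths are in m, angles in rad, forces in N, time in s.
With the tool pointing down it reaches from about 0.375 to 0.9 m from the base axis. Payload 3.1 kg.
Tool frame: the origin (TCP) lies on the centre line of the jaws, within the pads' length; the fingertips stand 19 mm ahead of it and the grasp point (between the pads) is the TCP; z points along the fingers, y is the direction in which the jaws open and shut (so a half turn about z gives the same grasp; the last joint's range is limited). The gripper opens to 85 mm and grips with 20 to 120 N. Pads are 22 mm wide; open, the fingers measure 114 mm over their backs; the gripper's body (76 mm by 85 mm) begins 54 mm behind the grasp point. The pads swing forward as they close: fully open they stand 13 mm farther back than shut.
Start: joints at [-1.381, 0.527, 1.433, -0, 1.181, -0.178], TCP at [0.225, -0.583, 0.25] pointing down, gripper open.
Joint ranges: [-3.08, 3.08], [-0.75, 2.2], [0.22, 2.44], [-1.43, 4.57], [0, 2.65], [-2.85, 2.85]. Speed limits (rad/s): [2.79, 2.79, 3.14, 3.14, 3.14, 3.14].

### API

Orientations are given as a unit quaternion [x, y, z, w].
In Python, from station import manip, imaging, workorder gives the robot as it stands.
- The arm moves only by the shell command python3 -m creep 'ROWS' [FORCE]. ROWS is a JSON object of lists of equal length, an entry for each row: "claw": the finger opening in cm, from 0 to 8.54; "dp": the shift along the tool's x, y, z in cm, a list of three; "roll": the turn about the tool's z in rad. In form: {"claw": [claw, ...], "dp": [[dx, dy, dz], ...], "roll": [roll, ...]}. A call has 1 to 12 rows; each row is the pose to reach, as a shift and turn from the pose commanded when the call began, along the tool's axes at that moment; what a row does not reach only later rows make up. A row lasts 1/10 s, in which the tool goes at most 50 mm and 8.59 degrees, less where a joint would pass 70% of its speed; a pose out of reach is approached as far as the arm can. A call with a gripper value outside its range is refused whole. The fingers move at their own pace and stop on an object; FORCE is the grip in N (left out, the last holds). Time passes only in rows, so rows that repeat a pose let the fingers close. It gives the time, the measured TCP pose, the force and the opening at its end, in the units of the state.
- manip.sense(): the state, without advancing time (a new reading comes with each control period).
- imaging.snapshot(name): name is "side" or "top" or "wrist"; returns a dict with "image" (400x640x3 uint8, red, green, blue), "z_map" (400x640 float32, m along the optical axis (not along the pixel's ray), 0 where there is no reading), "vfov" (degrees; the focal length in pixels is half the picture's height over the tangent of half this angle, whatever the lens; pixels are square), "cx", "cy" (the principal point, pixels), "R" (3x3) and "t" (3): a world point X has camera coordinates R X + t. Camera axes: x right, y down, z forward; pixel columns grow to the right and rows downward; lengths in m; the calibration is good to about 2 mm. A picture is of the moment at which its call begins.
- workorder.sign_off(): hands the job in, once; it reports no verdict.
The state is a dict: "t": time; "q": joint angles; "qd": joint speeds; "tau": joint torques, N m; "tcp_pos": TCP position; "tool_rot": TCP orientation; "force": force on the tool from outside, world axes, zero at the start; "ft_torque": the same for the moment, N m; "finger_gap": opening from 0.0 (shut) to 1.0 (fully open).
Only numpy, scipy, OpenCV 4.12 (cv2) and the standard library are available. Lean on these libraries where they do the work, as an engineer would, in place of code of your own. Each camera call takes 0.05 s, during which the arm holds its last target.

## Working session

There is one attempt and no reset: what is moved stays moved. The work goes in short steps, Python scripts to look and compute and a shell command to move; the robot and the scene stay as the last step left them, time stands still between calls to the robot, and variables do not carry over. Pictures are saved under pics/ and viewed, and the job is handed in when it is done.

```bash
ls; mkdir -p pics
cat > h.py <<'E'
import numpy as np, cv2
from station import manip, imaging
def snap(n,f):
    s=imaging.snapshot(n); cv2.imwrite('pics/'+f+'.png',s['image'][:,:,::-1]); np.savez('pics/'+f+'.npz',**s); return s
def P(s,u,v,z=None):
    s=dict(s); f=200/np.tan(np.radians(float(s['vfov']))/2)
    d=np.array([(u-s['cx'])/f,(v-s['cy'])/f,1.]); R=s['R'];o=-R.T@s['t'];d=R.T@d
    if z is None: return o+d*float(s['z_map'][int(round(v)),int(round(u))])
    return o+d*(z-o[2])/d[2]
E
python3 - <<'E'
from h import *
for n in('side','top','wrist'): s=snap(n,n+'0'); print(n,s['vfov'],s['cx'],s['cy'],-s['R'].T@s['t'])
print(manip.sense())
E
```

```text
pics
side 47.467766215827645 321.429049400716 203.1755430600912 [0.29940652 0.70592113 0.6317748 ]
top 52.603783180762065 318.3909988025692 198.5765094326555 [0.5106829  0.04597596 0.87316208]
wrist 60.02134162060215 319.40375987340275 198.33389803675374 [ 0.2994406  -0.5540598   0.37351944]
{'t': 0.15, 'q': array([-1.38047711e+00,  5.28297821e-01,  1.43361993e+00,  3.95271952e-05,
        1.18141257e+00, -1.78524671e-01]), 'qd': array([ 0.0019558 , -0.00410225, -0.00373628,  0.00011375, -0.00018383,
        0.00106678]), 'tau': array([ 1.13139649e-03, -4.42743158e+01, -1.78276348e+01, -2.33281871e-04,
        5.55624705e-03, -2.08681605e-06]), 'tcp_pos': array([ 0.22525762, -0.58243284,  0.24952683]), 'tool_rot': array([ 9.83043426e-01,  1.83370848e-01,  1.31536068e-05, -8.68924568e-04]), 'force': array([-0.32536618,  0.54574917,  0.56926521]), 'ft_torque': array([-0.0228721 ,  0.00327116, -0.04922788]), 'finger_gap': 1.000645451032628}
```

View pics/top0.png

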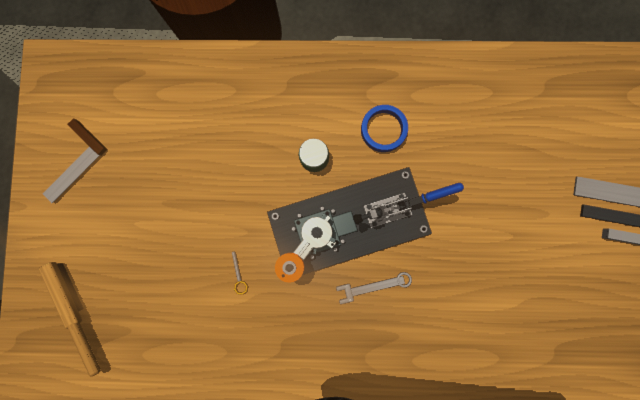

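View pics/side0.png

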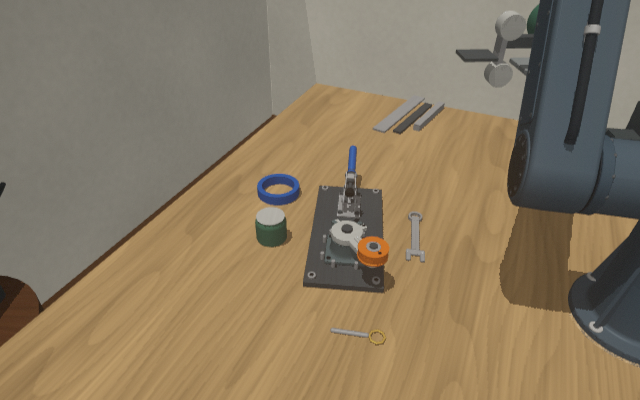

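The top view shows the jig plate with corners near (268,211), (408,167), (431,234) and (290,275). The wheel is at (289,268), the blue handle runs (425,198) to (463,187), the tape is at (385,128), the tin at (314,154), the spanner at (375,288) and the pin at (238,270).

```bash
cat > m.py <<'E'
from h import *
s=dict(np.load('pics/top0.npz'))
hsv=cv2.cvtColor(s['image'],cv2.COLOR_RGB2HSV); H,S,V=cv2.split(hsv)
vv,uu=np.mgrid[:400,:640]
f=200/np.tan(np.radians(float(s['vfov']))/2)
d=np.stack([(uu-s['cx'])/f,(vv-s['cy'])/f,np.ones((400,640))],-1)*s['z_map'][...,None]
W=(d-s['t'])@s['R']
# plate: height 15mm & low saturation region
roi=(uu>250)&(uu<450)&(vv>150)&(vv<290)
m=(roi&(W[...,2]>0.009)&(W[...,2]<0.2)&~((H>95)&(H<130)&(S>120))&~((H<15)&(S>150))&(vv>155)&~((uu<335)&(vv<180))).astype(np.uint8)
m=((m>0)&(W[...,2]<0.022)).astype(np.uint8); m=cv2.morphologyEx(m,cv2.MORPH_CLOSE,np.ones((25,25)))
m=cv2.morphologyEx(m,cv2.MORPH_OPEN,np.ones((5,5)))
c=max(cv2.findContours(m,0,2)[0],key=cv2.contourArea)
r=cv2.minAreaRect(c); b=cv2.boxPoints(r); print(b)
C=[P(s,*p,z=.015) for p in b]; print(np.round(C,4)); print([np.linalg.norm(C[i]-C[i-1]) for i in range(4)]); print('centre',np.mean(C,0))
for name,mm in(('orange',(H<15)&(S>170)&(V>150)&roi),('blue',(H>100)&(H<130)&(S>120)&roi|((H>100)&(H<130)&(S>120)&(uu>410)&(uu<480)&(vv>170)))):
    k=cv2.connectedComponentsWithStats(mm.astype(np.uint8)); i=1+np.argmax(k[2][1:,4]); mk=k[0]==i
    print(name,k[2][i],k[3][i],W[mk].mean(0), np.median(W[mk],0))
    if name=='orange': print(P(s,*k[3][i],z=.095))
    else:
        p=W[mk]; c0=p.mean(0); ax=np.linalg.svd(p-c0)[2][0]; t=(p-c0)@ax; print(ax,c0+ax*t.min(),c0+ax*t.max())
E
python3 m.py
```

```text
[[266.073   211.39798]
 [410.08057 165.9219 ]
 [439.14355 257.95468]
 [295.136   303.43076]]
[[ 0.5607  0.1789  0.015 ]
 [ 0.662  -0.1269  0.015 ]
 [ 0.4683 -0.1862  0.015 ]
 [ 0.3696  0.113   0.015 ]]
[np.float64(0.2021795304097182), np.float64(0.3221710535276015), np.float64(0.20257178575765963), np.float64(0.3150057609793703)]
centre [ 0.5151594  -0.00531204  0.015     ]
orange [280 253  24  29 267] [293.96254682 267.75280899] [[[nan nan nan]
  [nan nan nan]
  [nan nan nan]
  ...
  [nan nan nan]
  [nan nan nan]
  [nan nan nan]]

 [[nan nan nan]
  [nan nan nan]
  [nan nan nan]
  ...
  [nan nan nan]
  [nan nan nan]
  [nan nan nan]]

 [[nan nan nan]
  [nan nan nan]
  [nan nan nan]
  ...
  [nan nan nan]
  [nan nan nan]
  [nan nan nan]]

 ...

 [[nan nan nan]
  [nan nan nan]
  [nan nan nan]
  ...
  [nan nan nan]
  [nan nan nan]
  [nan nan nan]]

 [[nan nan nan]
  [nan nan nan]
  [nan nan nan]
  ...
  [nan nan nan]
  [nan nan nan]
  [nan nan nan]]

 [[nan nan nan]
  [nan nan nan]
  [nan nan nan]
  ...
  [nan nan nan]
  [nan nan nan]
  [nan nan nan]]] [[[nan nan nan]
  [nan nan nan]
  [n
[... 1874 characters left out ...]
[nan nan nan]
  ...
  [nan nan nan]
  [nan nan nan]
  [nan nan nan]]]m.py:18: RuntimeWarning: Mean of empty slice.
  print(name,k[2][i],k[3][i],W[mk].mean(0), np.median(W[mk],0))
  ret = um.true_divide(
  return _methods._mean(a, axis=axis, dtype=dtype,
m.py:21: RuntimeWarning: Mean of empty slice.
  p=W[mk]; c0=p.mean(0); ax=np.linalg.svd(p-c0)[2][0]; t=(p-c0)@ax; print(ax,c0+ax*t.min(),c0+ax*t.max())
Traceback (most recent call last):
  File "m.py", line 21, in <module>
    p=W[mk]; c0=p.mean(0); ax=np.linalg.svd(p-c0)[2][0]; t=(p-c0)@ax; print(ax,c0+ax*t.min(),c0+ax*t.max())
                              ~~~~~~~~~~~~~~~~~~~~~~^^^
IndexError: index 0 is out of bounds for axis 0 with size 0
```

View pics/wrist0.png

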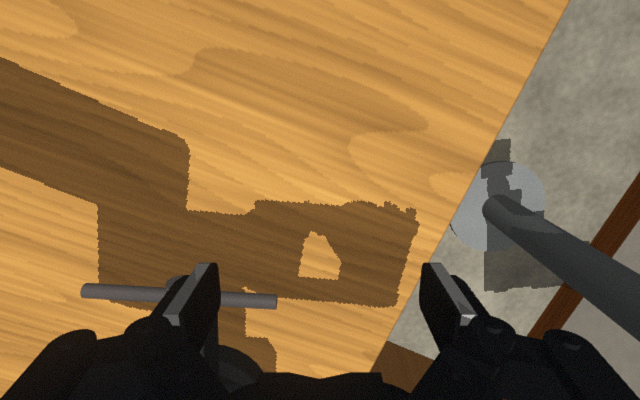

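The wrist view shows only bare bench and the bench edge, nothing of use. I'll fix the label index and segment the plate by colour.

```bash
cat > m2.py <<'E'
from h import *
def run(fn='pics/top0.npz'):
    s=dict(np.load(fn))
    H,S,V=cv2.split(cv2.cvtColor(s['image'],cv2.COLOR_RGB2HSV)); vv,uu=np.mgrid[:400,:640]
    roi=(uu>255)&(uu<445)&(vv>160)&(vv<285)
    m=(roi&(S<90)&(V<110)).astype(np.uint8); m[:, :][(vv<178)&(uu<340)]=0
    m=cv2.morphologyEx(m,cv2.MORPH_CLOSE,np.ones((9,9)));m=cv2.morphologyEx(m,cv2.MORPH_OPEN,np.ones((7,7)))
    c=max(cv2.findContours(m,0,2)[0],key=cv2.contourArea); b=cv2.boxPoints(cv2.minAreaRect(c)); print(b)
    C=np.array([P(s,*p,z=.015) for p in b]); print(np.round(C,4)); print([round(np.linalg.norm(C[i]-C[i-1]),4) for i in range(4)],'centre',C.mean(0))
    o=s['image'][:,:,::-1].copy(); cv2.drawContours(o,[c],-1,(0,255,255),1); cv2.imwrite('pics/'+fn[5:-4]+'_m.png',cv2.resize(o[150:300,240:480],None,fx=3.2,fy=3.2))
    for name,mm in(('orange',(H<12)&(S>185)&(V>120)&roi),('blue',(H>100)&(H<130)&(S>120)&(uu>410)&(uu<480)&(vv>170))):
        n,L,st,ce=cv2.connectedComponentsWithStats(mm.astype(np.uint8)); i=1+np.argmax(st[1:,4]); mk=L==i
        q=np.array([P(s,u,v) for v,u in np.argwhere(mk)]); q=q[np.isfinite(q).all(1)]
        print(name,st[i],ce[i],np.median(q,0),P(s,st[i][0]+st[i][2]/2-.5,st[i][1]+st[i][3]/2-.5,z=.095))
        if name=='blue':
            c0=np.median(q,0); ax=np.linalg.svd(q-c0)[2][0]; t=(q-c0)@ax; print(ax,c0+ax*np.percentile(t,1),c0+ax*np.percentile(t,99))
if __name__=='__main__': run()
E
python3 m2.py
```

```text
[[266.8795  211.69675]
 [434.35898 158.59348]
 [455.5314  225.36807]
 [288.0519  278.47134]]
[[ 0.5601  0.1771  0.015 ]
 [ 0.6784 -0.1786  0.015 ]
 [ 0.5367 -0.2212  0.015 ]
 [ 0.4206  0.1289  0.015 ]]
[np.float64(0.1476), np.float64(0.3749), np.float64(0.148), np.float64(0.3688)] centre [ 0.54895737 -0.02343816  0.015     ]Traceback (most recent call last):
  File "m2.py", line 17, in <module>
    if __name__=='__main__': run()
                             ~~~^^
  File "m2.py", line 12, in run
    n,L,st,ce=cv2.connectedComponentsWithStats(mm.astype(np.uint8)); i=1+np.argmax(st[1:,4]); mk=L==i
                                                                         ~~~~~~~~~^^^^^^^^^^
    return _wrapfunc(a, 'argmax', axis=axis, out=out, **kwds)
    return bound(*args, **kwds)
ValueError: attempt to get argmax of an empty sequence
```

```bash
python3 - <<'E'
from h import *
im=cv2.imread('pics/top0.png');h=cv2.cvtColor(im,cv2.COLOR_BGR2HSV)
for p in[(283,265),(297,270),(275,290),(300,190),(420,235),(455,190),(430,196),(350,190)]: print(p,h[p[1],p[0]])
cv2.imwrite('pics/top0z.png',cv2.resize(im[150:300,250:480],None,fx=3.4,fy=3.4,interpolation=cv2.INTER_CUBIC))
E
sed -i 's/(S<90)&(V<110)/(S<90)\&(V<110)\&(uu<433)\&~((H>100)\&(H<130)\&(S>100))/; s/(H<12)&(S>185)&(V>120)/(H<13)\&(S>200)\&(V>150)/' m2.py; python3 m2.py
```

```text
(283, 265) [ 14  73 175]
(297, 270) [ 14 216 204]
(275, 290) [ 17 169 177]
(300, 190) [ 17 169 178]
(420, 235) [18 46 67]
(455, 190) [112 180 130]
(430, 196) [111 186 156]
(350, 190) [16 40 70]
[[266.87952 211.69676]
 [422.30273 162.41621]
 [443.47516 229.19081]
 [288.05194 278.47137]]
[[ 0.5601  0.1771  0.015 ]
 [ 0.6699 -0.1529  0.015 ]
 [ 0.5283 -0.1959  0.015 ]
 [ 0.4206  0.1289  0.015 ]]
[np.float64(0.1476), np.float64(0.3479), np.float64(0.1479), np.float64(0.3422)] centre [ 0.54472924 -0.01071172  0.015     ]Traceback (most recent call last):
  File "m2.py", line 17, in <module>
    if __name__=='__main__': run()
                             ~~~^^
  File "m2.py", line 12, in run
    n,L,st,ce=cv2.connectedComponentsWithStats(mm.astype(np.uint8)); i=1+np.argmax(st[1:,4]); mk=L==i
                                                                         ~~~~~~~~~^^^^^^^^^^
    return _wrapfunc(a, 'argmax', axis=axis, out=out, **kwds)
    return bound(*args, **kwds)
ValueError: attempt to get argmax of an empty sequence
```

View pics/top0z.png

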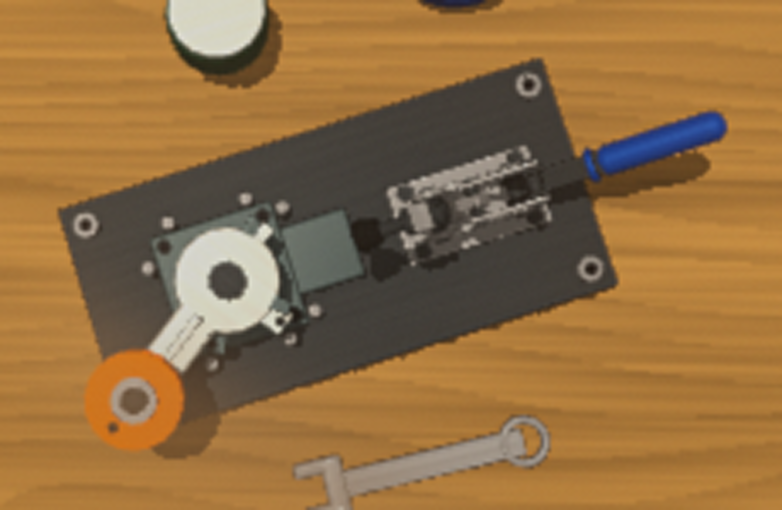

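The zoom shows screws at zoom (86,225), (529,84) and (591,268), and plate corners at (60,210), (542,58) and (617,284). The wheel is at (134,400), and its arm points down-left at rest. Next I'll fit the jig frame from those corners and check it against the wheel and the grip.

```bash
cat > m3.py <<'E'
from h import *
s=dict(np.load('pics/top0.npz'))
px=lambda p:((p[0]+.5)/3.4+249.5,(p[1]+.5)/3.4+149.5)
A,B,C=[P(s,*px(p),z=.015) for p in((60,210),(542,58),(617,284))]
print(A,B,C,np.linalg.norm(A-B),np.linalg.norm(B-C)); ctr=(A+C)/2
a=np.arctan2(*( (A-B)[[1,0]])); a2=np.arctan2(*((B-C)[[1,0]]))
print('ctr',ctr,'yaw from y', a-np.pi/2,'from x',a2)
yaw=a-np.pi/2
S=[P(s,*px(p),z=.015) for p in((86,225),(529,84),(591,268))]
print('screw mid',(S[0]+S[2])/2, np.arctan2(*((S[0]-S[1])[[1,0]]))-np.pi/2,np.linalg.norm(S[0]-S[1]),np.linalg.norm(S[2]-S[1]))
def J(p): c,n=np.cos(yaw),np.sin(yaw); return np.array([ctr[0]+c*p[0]-n*p[1],ctr[1]+n*p[0]+c*p[1],p[2]])
t=np.radians(68)
print('pivot idler',J((0,.07,.084)),P(s,*px((229,281)),z=.055+0.014))
w=np.radians(125); print('wheel pred',J((.085*np.cos(w),.07+.085*np.sin(w),.095)),'meas',P(s,*px((134,400)),z=.095), 'stop',J((.085*.5,.07+.085*np.sin(np.pi/3),.095)))
g=J((0,-.112-.105*np.sin(t),.04+.105*np.cos(t)));e=J((0,-.112-.127*np.sin(t),.04+.127*np.cos(t)))
print('grip',g,'end',e,'meas end',P(s,*px((722,122)),z=.088),'up',J((0,-.112,.145)))
for n,z,p in(('tape',.025,(385,128)),('tin',.06,(314,152)),('span',.003,(375,288)),('pin',.004,(238,268))): print(n,P(s,*p,z=z),P(s,*p))
E
python3 m3.py
```

```text
[0.56070633 0.17626958 0.015     ] [ 0.6603286  -0.12475604  0.015     ] [ 0.51962068 -0.17005546  0.015     ] 0.3170820355556033 0.14782001439825035
ctr [0.5401635  0.00310706 0.015     ] yaw from y 0.3195975688113659 from x 0.31146118240859627
screw mid [0.54038889 0.00275789 0.015     ] 0.3221969780281513 0.29124232262851113 0.12052796813946938
pivot idler [0.51817059 0.0695624  0.084     ] [0.5174756  0.06816568 0.069     ]
wheel pred [0.45000938 0.12034674 0.095     ] meas [0.45001965 0.11968401 0.095     ] stop [0.53539067 0.15279982 0.095     ]
grip [ 0.60593939 -0.19564595  0.07933369] end [ 0.61234814 -0.21501107  0.08757504] meas end [ 0.61178938 -0.21211743  0.088     ] up [ 0.57535217 -0.10322148  0.145     ]
tape [ 0.7414982  -0.07221248  0.025     ] [ 7.48502447e-01 -7.57989887e-02 -7.38063185e-04]
tin [0.68075804 0.07703329 0.06      ] [0.68116202 0.07710706 0.05806852]
span [ 0.4027091  -0.05422018  0.003     ] [ 0.40288159 -0.05406011  0.00439013]
pin [0.43960243 0.23744603 0.004     ] [0.43958004 0.23750636 0.00372617]
```

The measurements agree: wheel predicted against measured is under 1 mm, the handle end within 3 mm, yaw is about 0.32 and the centre (0.540, 0.003). Now I'll move above the grip with the jaws across the jig's x.

```bash
python3 -m creep '{"claw":[8.5,8.5,8.5,8.5,8.5,8.5,8.5,8.5,8.5,8.5,8.5,8.5],"dp":[[4,-1.8,0],[8,-3.7,0],[12.4,-5.6,0],[16.5,-7.5,0],[20.6,-9.3,0],[24.7,-11.2,0],[28.9,-13,0],[33,-14.9,0],[37.1,-16.8,0],[41.2,-18.6,0],[45.3,-20.5,0],[49.5,-22.3,0]],"roll":[-0.13,-0.26,-0.38,-0.51,-0.64,-0.76,-0.89,-1.02,-1.14,-1.27,-1.4,-1.522]}' 30
python3 -m creep '{"claw":[7,6],"dp":[[0,0,0],[0,0,0]],"roll":[0,0]}'
python3 - <<'E'
from h import *
snap('wrist','wrist1');snap('side','side1');snap('top','top1')
x=cv2.imread('pics/side1.png');cv2.imwrite('pics/side1z.png',cv2.resize(x[60:310,240:480],None,fx=2.4,fy=2.4))
s=manip.sense();print(s['tcp_pos'],s['tool_rot'],s['finger_gap'],s['t'])
E
```

```text
t: 1.35
tcp_pos: [0.6075, -0.1948, 0.25]
tool_rot: [0.583, 0.812, -0.0, -0.0]
force: [0.6, -1.2, -0.3]
finger_gap: 0.999
t: 1.55
tcp_pos: [0.6068, -0.1953, 0.2497]
tool_rot: [0.585, 0.811, -0.0, -0.001]
force: [0.0, -0.3, -0.2]
finger_gap: 0.708
[ 0.60564078 -0.197466    0.25003769] [ 5.86212412e-01  8.10157198e-01 -2.86099174e-04 -4.90813759e-04] 0.6982925823367837 1.7
```

View pics/wrist1.png

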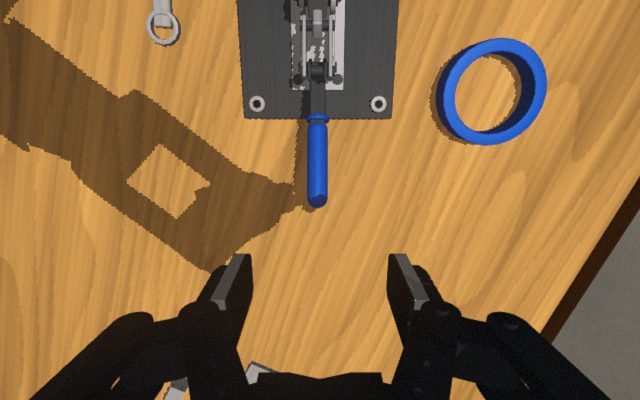

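View pics/side1z.png

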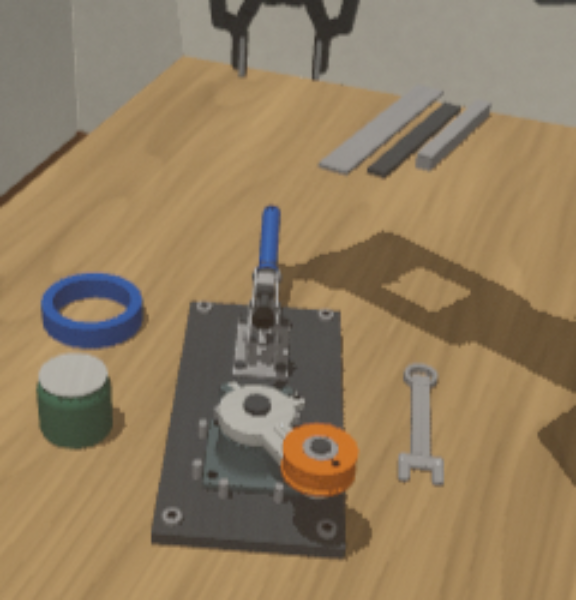

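The wrist view shows the blue grip at u≈317, centred between the fingers and upright in the picture, so the alignment is good. Tool x is the jig's +y and tool y is the jig's +x. Next: descend and close.

```bash
python3 -m creep '{"claw":[6,6,6,6,6,6,6],"dp":[[0,0,3],[0,0,6],[0,0,9],[0,0,12],[0,0,15],[0,0,17.1],[0,0,17.1]],"roll":[0,0,0,0,0,0,0]}' 30
python3 -m creep '{"claw":[4,3,2,1.5,1.3,1.3,1.3],"dp":[[0,0,0],[0,0,0],[0,0,0],[0,0,0],[0,0,0],[0,0,0],[0,0,0]],"roll":[0,0,0,0,0,0,0]}' 30
python3 - <<'E'
from h import *
snap('wrist','wrist2')
E
```

```text
t: 2.4
tcp_pos: [0.6035, -0.197, 0.0762]
tool_rot: [0.587, 0.81, -0.001, -0.004]
force: [-0.8, -0.1, -0.2]
finger_gap: 0.701
t: 3.1
tcp_pos: [0.6054, -0.1981, 0.0812]
tool_rot: [0.585, 0.811, -0.002, 0.0]
force: [-5.4, -3.6, 4.5]
finger_gap: 0.201
```

View pics/wrist2.png

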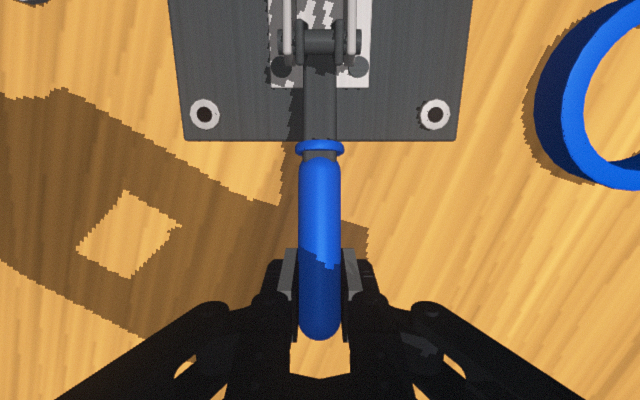

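The grip is closed on the bar (opening about 17 mm), centred. Next I'll follow the arc to about 20 degrees short of upright.

```bash
python3 -m creep '{"claw":[1.3,1.3,1.3,1.3,1.3,1.3,1.3,1.3,1.3],"dp":[[0.47,0,-1],[1.03,0,-1.94],[1.69,0,-2.82],[2.44,0,-3.62],[3.27,0,-4.34],[4.17,0,-4.97],[5.13,0,-5.5],[6.15,0,-5.93],[6.15,0,-5.93]],"roll":[0,0,0,0,0,0,0,0,0]}' 30
python3 - <<'E'
from h import *
snap('wrist','wrist3');snap('side','side3')
a=cv2.imread('pics/wrist3.png');b=cv2.imread('pics/side3.png');cv2.imwrite('pics/c3.png',cv2.resize(np.vstack([cv2.resize(a,(640,400))[::2,::2],cv2.resize(b[60:310,240:480],(320,333))]),None,fx=1,fy=1))
E
```

```text
t: 4.05
tcp_pos: [0.5852, -0.1372, 0.1394]
tool_rot: [0.585, 0.811, -0.001, -0.001]
force: [-4.3, -2.7, -2.2]
finger_gap: 0.196
```

View pics/c3.png

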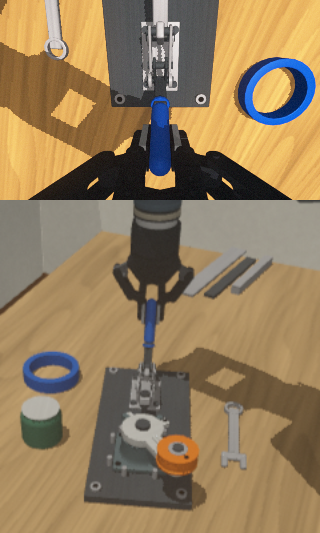

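The handle follows, still in the pads, and the bar is coming down. Next I'll go through dead centre to the stop, a little past it.

```bash
python3 -m creep '{"claw":[1.3,1.3,1.3,1.3,1.3,1.3,1.3,1.3],"dp":[[0.7,0,-0.23],[1.41,0,-0.4],[2.13,0,-0.53],[2.86,0,-0.61],[3.59,0,-0.63],[4.1,0,-0.62],[4.5,0,-0.6],[4.5,0,-0.6]],"roll":[0,0,0,0,0,0,0,0]}' 50
python3 - <<'E'
from h import *
snap('wrist','wrist4');snap('side','side4')
a=cv2.imread('pics/wrist4.png');b=cv2.imread('pics/side4.png');cv2.imwrite('pics/c4.png',np.hstack([cv2.resize(a[100:,100:540],(380,260)),cv2.resize(b[60:310,240:480],(400,416))[:260]]) if 0 else cv2.resize(b[60:310,240:480],(576,600)))
s=manip.sense();print(s['tcp_pos'],s['force'],s['t'])
E
```

```text
t: 4.95
tcp_pos: [0.5737, -0.0946, 0.1455]
tool_rot: [0.585, 0.811, 0.001, 0.001]
force: [0.8, -1.0, 0.6]
finger_gap: 0.151
[ 0.57386075 -0.09523489  0.14531927] [-0.12279327  0.39738459 -0.43219317] 5.05
```

View pics/c4.png

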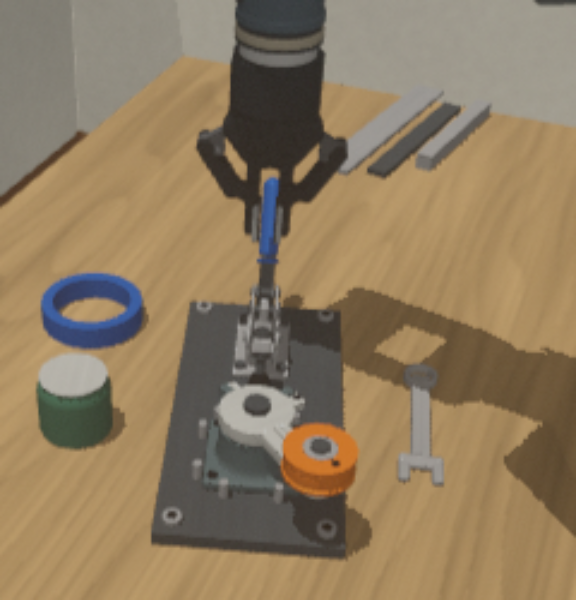

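The opening fell to 12.9 mm, the commanded value, so the bar has left the pads. I'll check which side it is on.

View pics/wrist4.png

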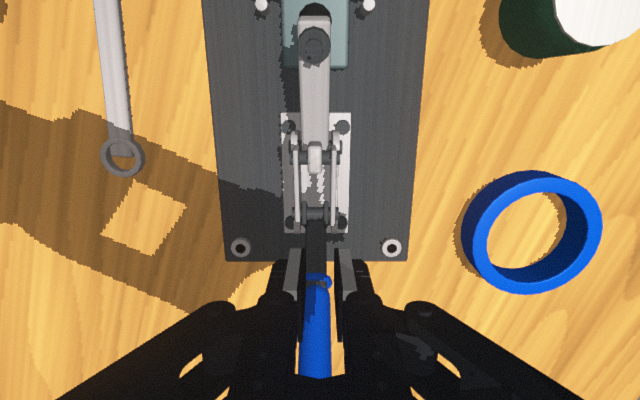

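Run:
```python
from h import *
s=snap('top','top4')
cv2.imwrite('pics/top4z.png',cv2.resize(s['image'][150:300,250:480,::-1],None,fx=3.4,fy=3.4,interpolation=cv2.INTER_CUBIC))
```

```text
(no output)
```

View pics/top4z.png

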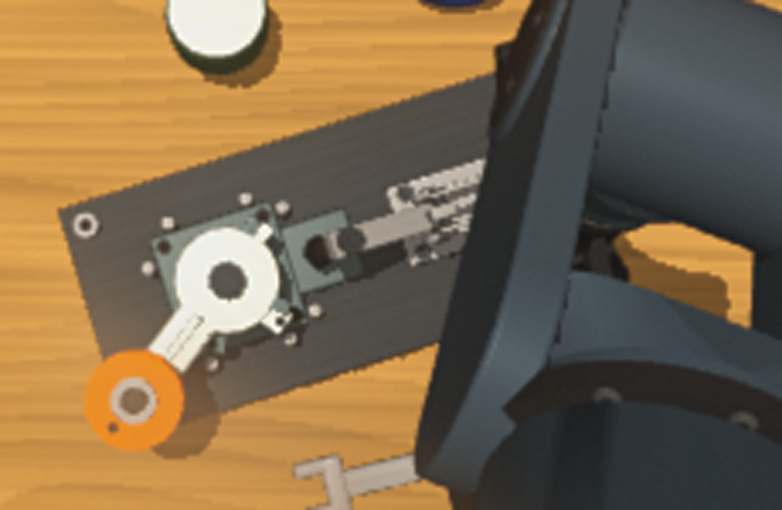

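The bar slipped backwards out of the pads and sits between the finger links just behind them. The clamp bar is nearly down. I'll measure the handle angle in the side view on the jig's x=0 plane.

```bash
cat > ang.py <<'E'
from h import *
import sys
yaw=.320; c=np.array([.5402,.003]); ex=np.array([np.cos(yaw),np.sin(yaw),0]); ey=np.array([-np.sin(yaw),np.cos(yaw),0])
def jp(s,u,v):
    a=P(s,u,v,z=0.);o=-s['R'].T@s['t'];d=a-o; c3=np.array([*c,0]); k=((c3-o)@ex)/(d@ex); q=o+k*d-c3
    return np.array([q@ey,q[2]])
def blue(fn,box):
    s=dict(np.load(fn)); H,S,V=cv2.split(cv2.cvtColor(s['image'],cv2.COLOR_RGB2HSV)); vv,uu=np.mgrid[:400,:640]
    m=(H>100)&(H<130)&(S>110)&(uu>box[0])&(uu<box[1])&(vv>box[2])&(vv<box[3])
    n,L,st,ce=cv2.connectedComponentsWithStats(m.astype(np.uint8));i=1+np.argmax(st[1:,4]);print(st[i],ce[i])
    q=np.argwhere(L==i); k=[q[q[:,0]==r].mean(0) for r in sorted(set(q[:,0]))]
    Q=np.array([jp(s,b,a) for a,b in k]); 
    for r in Q[[0,len(Q)//2,-1]]: print(r, 'lean',np.degrees(np.arctan2(-(r[0]+.112),r[1]-.04)),'rad',np.hypot(r[0]+.112,r[1]-.04))
if __name__=='__main__': blue(sys.argv[1],eval(sys.argv[2]))
E
python3 ang.py pics/side0.npz '(330,370,130,180)'; python3 ang.py pics/side3.npz '(330,370,100,190)'; python3 ang.py pics/side4.npz '(330,370,120,180)'
```

```text
[348 146   8  26 152] [351.78947368 158.17763158]
[-0.51016192 -0.06718591] lean 105.06694061137645 rad 0.4123369158345992
[-0.43141663 -0.06744192] lean 108.59135435164637 rad 0.33700260045423147
[10.03766159  6.49563228] lean -57.5418409824606 rad 12.028749664833454
[348 135   9  32 208] [352.20192308 150.24519231]
[-0.40945506  0.024313  ] lean 93.01883355940501 rad 0.2978684161344614
[-0.42382726 -0.0357337 ] lean 103.65115166606562 rad 0.32089224454922133
[-0.69298098 -0.25300591] lean 116.76316182666106 rad 0.6506852961487362
[348 134   8  32 170] [351.67058824 149.7       ]
[-0.63586299 -0.09115395] lean 104.05561491354919 rad 0.5400312879233303
[-0.21286438  0.08760761] lean 64.73286467978727 rad 0.11153523015055712
[-0.38049277 -0.05720433] lean 109.90213307954468 rad 0.2855469282409123
```

The side camera looks along that plane, so the ray intersection is ill-conditioned. I'll use its depth instead.

```bash
cat > ang2.py <<'E'
from ang import *
def go(fn,box):
    s=dict(np.load(fn)); H,S,V=cv2.split(cv2.cvtColor(s['image'],cv2.COLOR_RGB2HSV)); vv,uu=np.mgrid[:400,:640]
    m=(H>100)&(H<130)&(S>110)&(uu>box[0])&(uu<box[1])&(vv>box[2])&(vv<box[3])
    q=np.array([P(s,u,v) for v,u in np.argwhere(m)]);q=q[np.isfinite(q).all(1)]
    d=q-np.array([*c,0]); J=np.c_[d@ex,d@ey,d[:,2]]; J=J[(abs(J[:,0])<.03)&(J[:,2]>.03)&(J[:,2]<.2)&(J[:,1]<-.03)]
    L=np.degrees(np.arctan2(-(J[:,1]+.112),J[:,2]-.04)); r=np.hypot(J[:,1]+.112,J[:,2]-.04)
    k=(r>.04)&(r<.14); print(fn,k.sum(),'x',np.median(J[k,0]),'lean',np.percentile(L[k],[10,50,90]),'r',np.percentile(r[k],[2,98]))
for a in sys.argv[1:]: go(a,(250,420,80,400) if 'side' in a else (0,640,0,400))
E
python3 ang2.py pics/side0.npz pics/side3.npz pics/side4.npz pics/wrist3.npz pics/wrist4.npz
```

```text
pics/side0.npz 152 x -0.002056449849316316 lean [59.9074712  63.03195705 65.05221239] r [0.05038264 0.12180935]
pics/side3.npz 218 x -0.002169221288138299 lean [15.81362724 18.49276794 20.43937495] r [0.05091883 0.12493465]
pics/side4.npz 176 x -0.000820616899895558 lean [26.83413666 29.9382457  32.45218433] r [0.05111273 0.12518493]
pics/wrist3.npz 5830 x -0.0007397258306318459 lean [16.27630665 18.75228994 21.06644866] r [0.05021899 0.12727571]
pics/wrist4.npz 2800 x 5.188654339238183e-05 lean [26.74521899 29.40060623 31.45227384] r [0.04974443 0.1045643 ]
```

```bash
python3 -m creep '{"claw":[1.3,1.3,1.3],"dp":[[0,0,-2],[0,0,-5],[0,0,-8]],"roll":[0,0,0]}' 50
python3 - <<'E'
from h import *
snap('wrist','wrist5');snap('side','side5')
E
python3 ang2.py pics/side5.npz pics/wrist5.npz
```

```text
t: 5.4
tcp_pos: [0.5731, -0.0954, 0.2252]
tool_rot: [0.586, 0.811, -0.0, -0.0]
force: [0.5, 0.5, 0.3]
finger_gap: 0.152
pics/side5.npz 202 x -0.0019906572540766033 lean [27.26486052 30.25846245 31.98304147] r [0.05762888 0.12520279]
pics/wrist5.npz 2155 x -0.0007477851120455398 lean [27.67439931 30.27539107 32.43579282] r [0.05024049 0.12687247]
```

View pics/wrist5.png

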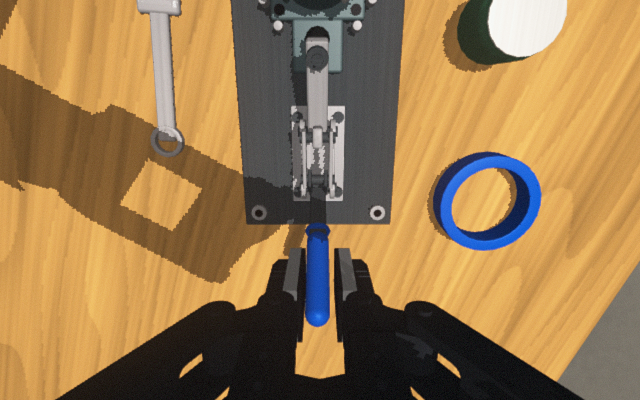

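The handle rests by itself at about 33 degrees of lean, clear of the gripper. I'll push from behind with shut fingers: shut, move back 12 cm, then down.

```bash
python3 -m creep '{"claw":[0,0,0,0,0,0,0,0,0],"dp":[[-3,0,0],[-6,0,0],[-9,0,0],[-12.2,0,0],[-12.2,0,0],[-12.2,0,3],[-12.2,0,6],[-12.2,0,8.5],[-12.2,0,8.5]],"roll":[0,0,0,0,0,0,0,0,0]}' 50
python3 - <<'E'
from h import *
snap('wrist','wrist6')
E
python3 ang2.py pics/wrist6.npz
```

```text
t: 6.4
tcp_pos: [0.6083, -0.209, 0.135]
tool_rot: [0.585, 0.811, -0.001, -0.005]
force: [-0.8, 0.5, -0.1]
finger_gap: -0.002
pics/wrist6.npz 6120 x -0.000761661950055698 lean [27.9235138  30.56667865 33.16255004] r [0.05046564 0.12771804]
```

View pics/wrist6.png

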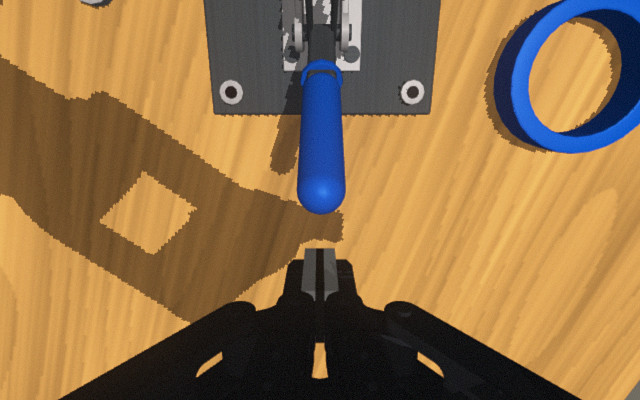

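The shut fingers are centred behind the handle's end. Pushing towards the jig's +y now.

```bash
python3 -m creep '{"claw":[0,0,0,0,0,0,0,0,0,0,0],"dp":[[1.5,0,0],[3,0,0],[4,0,0],[5,0,0],[6,0,0],[7,0,0],[7.7,0,0],[8.4,0,0],[9,0,0],[9.5,0,0],[9.5,0,0]],"roll":[0,0,0,0,0,0,0,0,0,0,0]}' 50
python3 - <<'E'
from h import *
snap('wrist','wrist7');snap('side','side7')
E
python3 ang2.py pics/wrist7.npz pics/side7.npz
```

```text
t: 7.55
tcp_pos: [0.5802, -0.1193, 0.1388]
tool_rot: [0.585, 0.811, -0.0, -0.002]
force: [0.4, 0.3, 0.4]
finger_gap: 0.001
pics/wrist7.npz 4061 x -0.0007326622019430798 lean [-9.05531904 -6.24929467 -2.45090611] r [0.05000453 0.12748298]
pics/side7.npz 214 x -0.0016972483672147657 lean [-9.91679076 -7.54279038 -4.82697798] r [0.04967627 0.12677114]
```

View pics/wrist7.png

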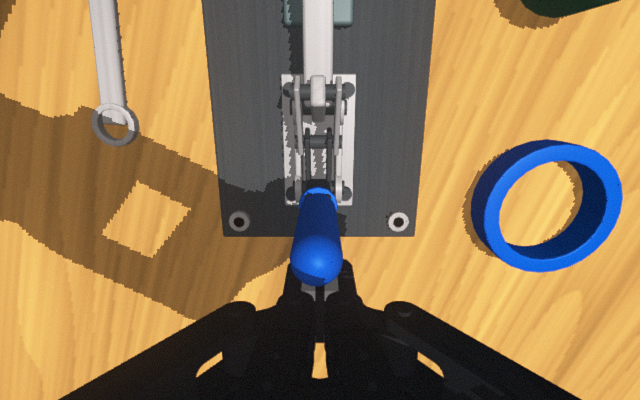

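The lean is past upright and the force is near zero. I'll press on gently to confirm the end stop.

```bash
python3 -m creep '{"claw":[0,0,0,0],"dp":[[0.3,0,0],[0.6,0,0],[0.9,0,0],[0.9,0,0]],"roll":[0,0,0,0]}' 50
python3 - <<'E'
from h import *
snap('side','side8')
E
python3 ang2.py pics/side8.npz
```

```text
t: 8.05
tcp_pos: [0.5806, -0.1173, 0.1396]
tool_rot: [0.584, 0.811, -0.002, 0.004]
force: [0.5, -13.2, -6.0]
finger_gap: 0.002
pics/side8.npz 208 x -0.0015825444834426361 lean [-9.48911354 -7.48812928 -5.10015113] r [0.04919817 0.12664401]
```

About 14 N of push and the angle doesn't change, so it is on the stop. I'll back off, lift and check that it stays.

```bash
python3 -m creep '{"claw":[0,0,0,0,0,0,0,0],"dp":[[-2,0,0],[-4,0,0],[-4,0,-4],[-4,0,-8],[-4,0,-11.5],[-4,0,-11.5],[-4,0,-11.5],[-4,0,-11.5]],"roll":[0,0,0,0,0,0,0,0]}' 50
python3 - <<'E'
from h import *
snap('side','side9');snap('top','top9')
s=dict(np.load('pics/top9.npz'));cv2.imwrite('pics/top9z.png',cv2.resize(s['image'][150:300,250:480,::-1],None,fx=3.4,fy=3.4,interpolation=cv2.INTER_CUBIC))
q=manip.sense();print(q['tcp_pos'],q['tool_rot'],q['q'],q['force'])
E
python3 ang2.py pics/side9.npz
```

```text
t: 8.9
tcp_pos: [0.5907, -0.1505, 0.2534]
tool_rot: [0.586, 0.811, -0.0, -0.001]
force: [0.2, -0.3, -0.4]
finger_gap: -0.001
[ 0.59054585 -0.15029259  0.25290303] [ 5.85540633e-01  8.10641067e-01 -2.54644573e-04 -1.77850330e-03] [-4.32469916e-01  5.04738377e-01  1.46810658e+00  1.98223774e-04
  1.17233634e+00 -7.52247517e-01] [-0.38665812 -0.25606575 -0.93673483]
pics/side9.npz 187 x -0.001195079088057853 lean [-10.22572305  -7.68092974  -5.55978653] r [0.04956706 0.12685672]
```

View pics/top9z.png

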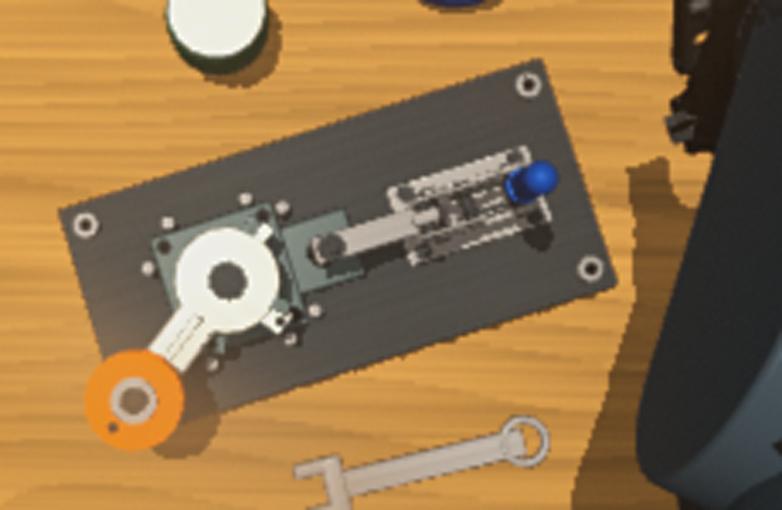

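The clamp is locked and released: the side lean matches the pressed value, the cap stands on the tab, and the handle's end is at zoom (541,177). Now over the wheel with the jaws tangential, gripper open.

```bash
python3 -m creep '{"claw":[0,2,4,6,8,8.5,8.5,8.5,8.5],"dp":[[3.8,-0.6,0],[7.5,-1.2,0],[11.3,-1.8,0],[15,-2.4,0],[18.8,-3,0],[22.5,-3.6,0],[26.3,-4.2,0],[30.1,-4.85,0],[30.1,-4.85,0]],"roll":[-0.08,-0.16,-0.23,-0.31,-0.38,-0.46,-0.54,-0.611,-0.611]}' 40
python3 - <<'E'
from h import *
s=snap('wrist','wrist10')
q=manip.sense();print(q['tcp_pos'],q['tool_rot'],2*np.arctan2(q['tool_rot'][1],q['tool_rot'][0]))
H,S,V=cv2.split(cv2.cvtColor(s['image'],cv2.COLOR_RGB2HSV))
W=np.array([P(s,u,v) for v,u in np.argwhere((H<16)&(S>195)&(V>100))]); W=W[np.isfinite(W).all(1)]; W=W[(W[:,2]>.09)&(W[:,2]<.1)]
print(len(W),cv2.minEnclosingCircle(W[:,:2].astype(np.float32)))
E
```

```text
t: 9.9
tcp_pos: [0.4467, 0.1231, 0.2534]
tool_rot: [0.312, 0.95, -0.0, -0.003]
force: [0.0, -0.3, 0.2]
finger_gap: 0.994
[0.44878412 0.12157658 0.25374348] [ 3.12775135e-01  9.49826059e-01 -4.46185218e-04 -1.40453522e-03] 2.505365220924877
2041 ((0.4493153691291809, 0.11838280409574509), 0.028166746720671654)
```

View pics/wrist10.png

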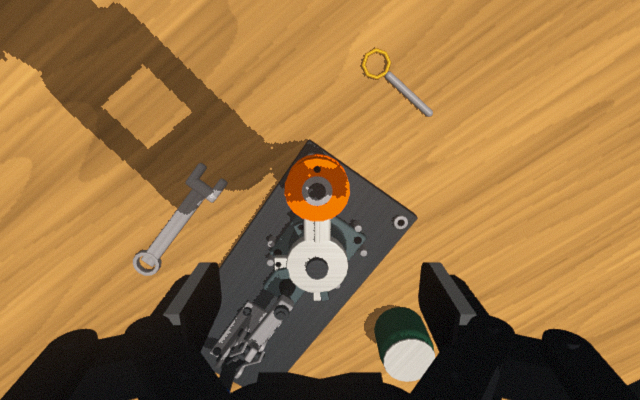

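The wheel is at (0.4493, 0.1184), radius 28 mm as it should be, with the arm vertical in the picture. Now descend over it and grip.

```bash
python3 -m creep '{"claw":[8.5,8.5,8.5,8.5,8.5,8.5,8.5],"dp":[[-0.3,-0.2,3],[-0.3,-0.2,6],[-0.3,-0.2,9],[-0.3,-0.2,12],[-0.3,-0.2,15],[-0.3,-0.2,17],[-0.3,-0.2,17]],"roll":[0,0,0,0,0,0,0]}' 40
python3 -m creep '{"claw":[7,6,5,5,5,5],"dp":[[0,0,0],[0,0,0],[0,0,0],[0,0,0],[0,0,0],[0,0,0]],"roll":[0,0,0,0,0,0]}' 40
python3 - <<'E'
from h import *
s=snap('wrist','wrist11')
q=manip.sense();print(q['tcp_pos'],q['tool_rot'],q['force'])
E
```

```text
t: 10.65
tcp_pos: [0.4509, 0.1155, 0.0818]
tool_rot: [0.315, 0.949, -0.001, -0.003]
force: [0.7, -0.0, 0.9]
finger_gap: 0.996
t: 11.25
tcp_pos: [0.4527, 0.1162, 0.0857]
tool_rot: [0.314, 0.949, 0.0, 0.001]
force: [-0.2, -4.3, 6.6]
finger_gap: 0.646
[0.45271515 0.11620435 0.08571213] [3.14227762e-01 9.49346735e-01 1.09313124e-04 1.29554391e-03] [-1.51492559 -4.79889672  6.21022892]
```

View pics/wrist11.png

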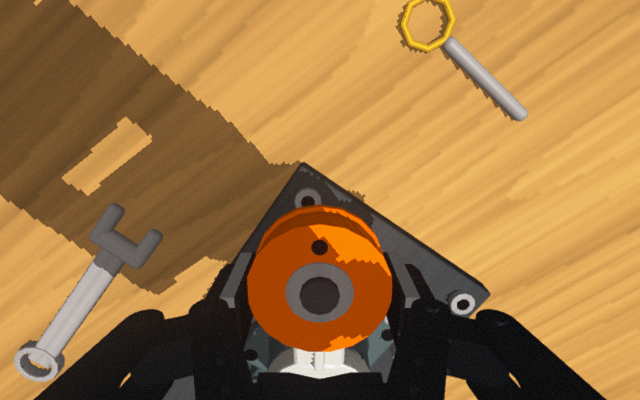

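The wheel is gripped (opening 55 mm). Winding the first 1.0 rad along the arc, with the roll following.

```bash
python3 -m creep '{"claw":[5,5,5,5,5,5,5,5,5,5,5],"dp":[[-0.04,0.85,0],[-0.17,1.69,0],[-0.38,2.51,0],[-0.67,3.31,0],[-1.04,4.08,0],[-1.48,4.8,0],[-2,5.48,0],[-2.58,6.1,0],[-3.22,6.66,0],[-3.91,7.15,0],[-3.91,7.15,0]],"roll":[0.1,0.2,0.3,0.4,0.5,0.6,0.7,0.8,0.9,1.0,1.0]}' 60
cat > w.py <<'E'
from h import *
import sys
n=sys.argv[1]; s=snap('wrist','wrist'+n); t=snap('top','top'+n)
cv2.imwrite('pics/top'+n+'z.png',cv2.resize(t['image'][150:300,230:460,::-1],None,fx=3.4,fy=3.4,interpolation=cv2.INTER_CUBIC))
q=manip.sense();print(q['t'],q['tcp_pos'],2*np.arctan2(q['tool_rot'][1],q['tool_rot'][0]),q['force'],q['finger_gap'])
p=np.array([.5180,.0695])
d=q['tcp_pos'][:2]-p; print('TCP r,dir-in-jig',np.hypot(*d),np.degrees(np.arctan2(d[1],d[0])-.32))
for nm,x in(('wrist',s),('top',t)):
    H,S,V=cv2.split(cv2.cvtColor(x['image'],cv2.COLOR_RGB2HSV))
    W=np.array([P(x,u,v) for v,u in np.argwhere((H<16)&(S>195)&(V>80))]); W=W[np.isfinite(W).all(1)]; W=W[(W[:,2]>.088)&(W[:,2]<.102)&(np.hypot(*(W[:,:2]-p).T)<.13)]
    if len(W)<30: print(nm,len(W)); continue
    c,r=cv2.minEnclosingCircle(W[:,:2].astype(np.float32)); d=np.array(c)-p
    print(nm,len(W),c,r,'rad',np.hypot(*d),'jig dir',np.degrees(np.arctan2(d[1],d[0])-.32))
E
python3 w.py 12
```

```text
t: 12.4
tcp_pos: [0.5218, 0.1486, 0.0856]
tool_rot: [0.731, 0.682, -0.005, -0.002]
force: [-10.2, -9.9, 15.7]
finger_gap: 0.639
12.5 [0.52078867 0.14871204 0.08558507] 1.5037322864627716 [-10.37416161  -9.77722068  15.12553251] 0.6399236129870608
TCP r,dir-in-jig 0.07926111750240156 69.64907681276276
wrist 11456 (0.5218150019645691, 0.15243105590343475) 0.029271962121129036 rad 0.08301875856243747 jig dir 69.03148178069728
top 0
```

View pics/wrist12.png

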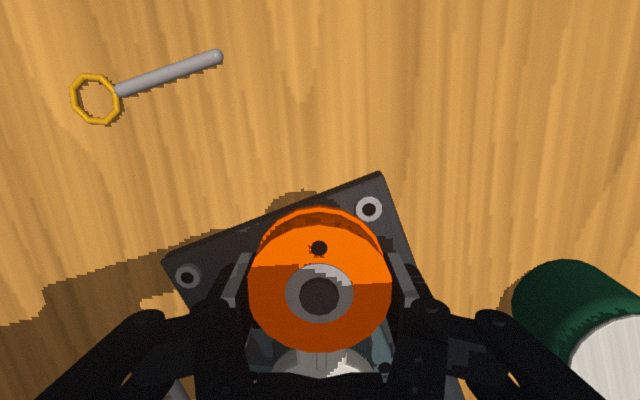

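The wheel is at 69 degrees with the stop at 60. The tool sits about 4 mm higher than commanded with 15 N of vertical load, so I'll relieve that and go on to the stop in small steps.

```bash
python3 -m creep '{"claw":[5,5,5,5,5],"dp":[[0.05,0.4,-0.1],[0.1,0.7,-0.2],[0.1,1.0,-0.25],[0.1,1.3,-0.25],[0.1,1.3,-0.25]],"roll":[0.04,0.08,0.11,0.13,0.13]}' 60
python3 w.py 13
```

```text
t: 13.0
tcp_pos: [0.5306, 0.1484, 0.086]
tool_rot: [0.773, 0.634, -0.009, -0.004]
force: [-10.6, -11.3, 5.1]
finger_gap: 0.636
13.1 [0.53024521 0.14840612 0.08597969] 1.3741267250665663 [-11.18807972 -10.67171052   4.6747771 ] 0.638379836298786
TCP r,dir-in-jig 0.07985061798560272 62.84415329377755
wrist 11411 (0.5315887331962585, 0.15259580314159393) 0.028785327449440956 rad 0.08419956157620792 jig dir 62.37792593710585
top 0
```

```bash
python3 -m creep '{"claw":[5,5,5,5],"dp":[[-0.15,0.3,0],[-0.25,0.5,0],[-0.25,0.7,0],[-0.25,0.7,0]],"roll":[0,0,0,0]}' 60
python3 w.py 14
python3 -m creep '{"claw":[5,5,5],"dp":[[0,0.2,0],[0,0.4,0],[0,0.4,0]],"roll":[0,0,0]}' 60
python3 w.py 15
```

```text
t: 13.5
tcp_pos: [0.5363, 0.1469, 0.086]
tool_rot: [0.774, 0.634, -0.008, -0.006]
force: [-12.1, -2.9, 7.0]
finger_gap: 0.636
13.6 [0.53630367 0.14692309 0.08604262] 1.372715221324091 [-11.69724717  -2.42637532   5.53611436] 0.6375148607388462
TCP r,dir-in-jig 0.07955726440695474 58.36421262295449
wrist 11433 (0.5373410582542419, 0.15151619911193848) 0.028724821284413338 rad 0.0842658498513076 jig dir 58.39628498951848
top 0
t: 13.9
tcp_pos: [0.5372, 0.147, 0.0859]
tool_rot: [0.774, 0.634, -0.01, -0.008]
force: [-16.3, 1.2, 9.5]
finger_gap: 0.633
14.0 [0.5372122  0.14703067 0.08593622] 1.372413241604847 [-16.80122128   0.86072088  11.1640867 ] 0.6368643182466983
TCP r,dir-in-jig 0.07987561212948897 57.74773752543961
wrist 11459 (0.5387420058250427, 0.15148840844631195) 0.028626037761569023 rad 0.08457144864081129 jig dir 57.46814250262899
top 0
```

4 mm of command moved the wheel only 0.9–1.4 mm while the force rose from 12 to 17 N, above the 11 N of the spring. One more press to confirm the stop.

```bash
python3 -m creep '{"claw":[5,5,5,5],"dp":[[0,0.2,0],[0,0.4,0],[0,0.4,0],[0,0.4,0]],"roll":[0,0,0,0]}' 60
python3 w.py 16
python3 -c "
from h import *
snap('side','side16')
x=cv2.imread('pics/side16.png');cv2.imwrite('pics/side16z.png',cv2.resize(x[60:310,240:480],(576,600)))"
python3 ang2.py pics/side16.npz
```

```text
t: 14.4
tcp_pos: [0.5381, 0.1471, 0.0858]
tool_rot: [0.774, 0.633, -0.012, -0.011]
force: [-20.7, 4.7, 13.4]
finger_gap: 0.64
14.5 [0.53812622 0.1471146  0.08581808] 1.372186388298896 [-20.53932305   3.96055081  13.52198879] 0.6389806563831528
TCP r,dir-in-jig 0.08018161028911541 57.128189034910456
wrist 11480 (0.5390248894691467, 0.1515405923128128) 0.029031207785010338 rad 0.08469182229841908 jig dir 57.29126924629904
top 0
pics/side16.npz 219 x -0.0018660620782851587 lean [-10.31618541  -7.59559816  -5.20787664] r [0.05054643 0.12656338]
```

View pics/wrist16.png

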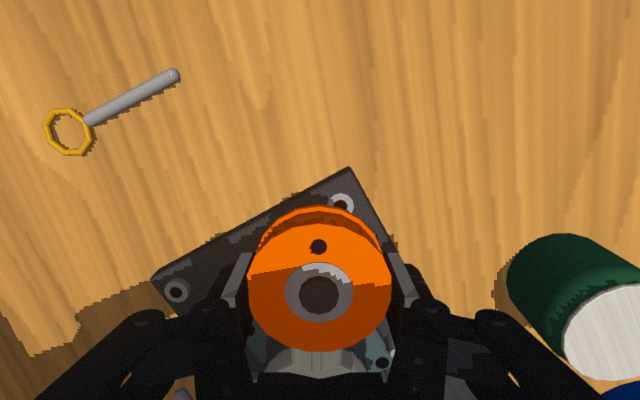

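View pics/side16z.png

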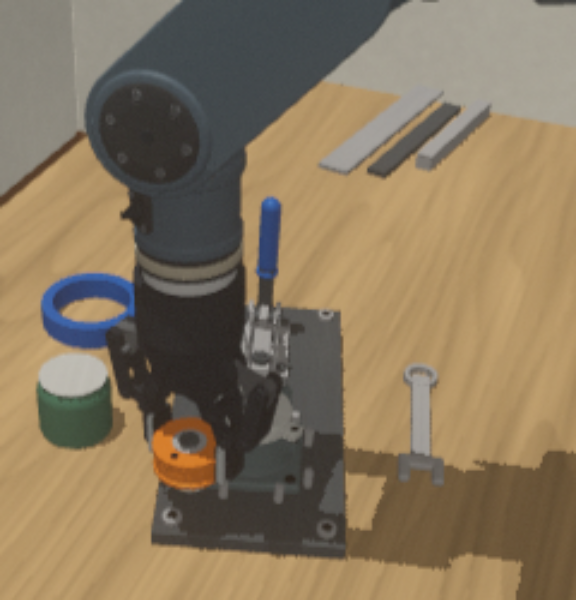

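View pics/top16z.png

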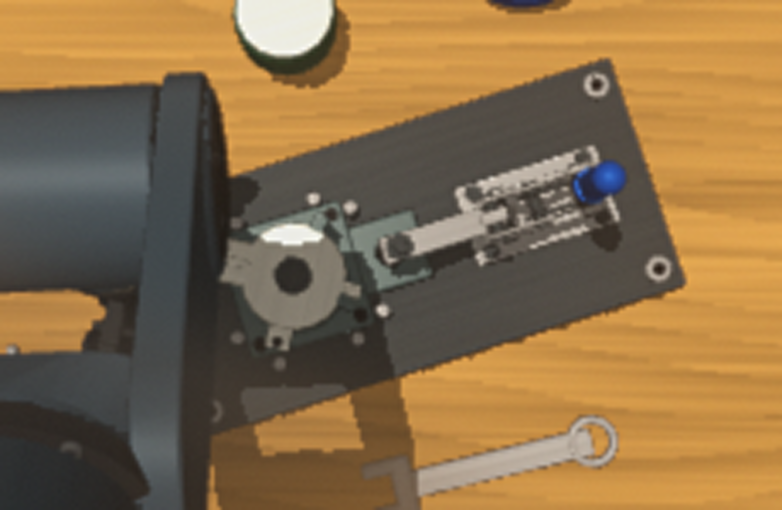

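The wheel only moved about 0.3 mm under 4 N more, so it is hard on the stop. The clamp is still locked, and the tape, tin, spanner and pin are in place. I'll hold for a second and re-check before handing in.

```bash
python3 -m creep '{"claw":[5,5,5,5,5,5,5,5,5,5],"dp":[[0,0,0],[0,0,0],[0,0,0],[0,0,0],[0,0,0],[0,0,0],[0,0,0],[0,0,0],[0,0,0],[0,0,0]],"roll":[0,0,0,0,0,0,0,0,0,0]}' 60
python3 w.py 17; python3 -c "
from h import *
snap('side','side17')
from station import workorder; print(workorder.sign_off())"; python3 ang2.py pics/side17.npz
```

```text
t: 15.55
tcp_pos: [0.5381, 0.1471, 0.0858]
tool_rot: [0.774, 0.633, -0.012, -0.011]
force: [-20.8, 4.3, 13.1]
finger_gap: 0.634
15.65 [0.53814948 0.14710757 0.08583395] 1.372172837440445 [-20.72491677   3.56800592  13.87233707] 0.6402532643905899
TCP r,dir-in-jig 0.0801806476511679 57.11083900595399
wrist 11487 (0.538910984992981, 0.15148240327835083) 0.029106630012392998 rad 0.08460723220074524 jig dir 57.35620788789102
top 0
the job is handed in; nothing more can be done
None
pics/side17.npz 214 x -0.0018268776595391362 lean [-10.13598202  -7.6100258   -5.28988718] r [0.05024417 0.12624659]
```

The clamp is locked over centre and let go, and the gripper is holding the idler arm hard on its stop. I handed the job in at about 15.7 s.

**Clamp:** My first pinch slipped off the handle partway up, and it settled at about 33° of lean. I then pushed it over centre from behind with shut fingers until about 14 N gave no further movement. After I let go, the measured handle angle did not change, and it was still the same at the end.

**Idler arm:** I gripped the wheel and wound it clockwise along its arc. On the last press, 4 mm more of commanded push moved the wheel only about 0.3 mm. The sideways push read about 17 N before that press and about 21 N after it, against the spring's 11 N. The pose, force and grip stayed steady through a one-second hold before I handed in.

**What disagreed:**
- The wheel's final direction measured about 57° in the jig's frame, against the nominal 60°. I put this down to calibration error and the tensioner's play in the nest, because the force check shows it is on the stop.
- About 13 N of vertical load was left on the wrist, which is within limits.
- The top camera could not see the wheel at the end because the arm was in the way, so the final wheel check used the wrist camera.

The tape, tin, spanner and locking pin were not touched, and they looked undisturbed in the last pictures.

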